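Switch off the bay and lift the backup drive out of its dock

ROBOT

A 6-joint arm with a two-finger parallel gripper is mounted at the origin on a cart in front of the work surface, level with it; the furniture and walls round the work are solid. World frame = base frame: x ahead of the robot, y to its left, z up, the work surface at z = 0. Lengths are in m, angles in degrees, forces in N, time in s.
With the tool pointing down it reaches from about 0.275 to 0.875 m from the base axis. Payload 12.5 kg.
Tool frame: the origin (TCP) lies at the very end of the fingers, on their centre line; the grasp point (between the pads) lies 19 mm behind it (bot.grip_depth is the z of the grasp point in the tool frame, in m); z points along the fingers, y is the line along which they close (so a half turn about z gives the same grasp; the last joint's range is limited). The gripper opens to 85 mm and grips with 20 to 120 N. Pads are 22 mm wide; open, the fingers measure 114 mm over their backs; the gripper's body (76 mm by 85 mm) begins 54 mm behind the grasp point. The pads swing forward as they close: fully open they stand 13 mm farther back than shut.
Start: joints at [-77.498, 20.094, 94.641, -0, 65.266, -4.847], TCP at [0.164, -0.525, 0.231] pointing down, gripper open.
Joint ranges: [-157.81, 157.81], [-45, 120.19], [0.68, 151.7], [-89.99, 269.99], [4.06, 180], [-164.3, 164.3]. Speed limits (degrees/s): [127.2, 127.2, 159.86, 180, 180, 180].

INTERFACE

Orientations are given as a 3x3 rotation matrix whose columns are the frame's x, y, z axes.
In Python, from plant import bot, read_camera, order gives the robot as it stands.
- The arm moves only by the tool jog_arm, never from a script. Its argument "targets" is a list of rows, each a list of 2 entries, a list of its own where there are three numbers: the shift along the tool's x, y, z in m, then the turn about the tool's z in degrees. In form: [[[x, y, z], turn], ...]. A call has 1 to 12 rows; each row is the pose to reach, as a shift and turn from the pose commanded when the call began, along the tool's axes at that moment; what a row does not reach only later rows make up. A row lasts 1/8 s, in which the tool goes at most 62.5 mm and 10.7 degrees, less where a joint would pass 70% of its speed; a pose out of reach is approached as far as the arm can. A call with a gripper value outside its range is refused whole. "gripper" is the opening, from -1 (shut) to 1 (fully open), set as the call begins (left out, the last holds). The fingers move at their own pace and stop on an object; "force" is the grip in N (left out, the last holds). Time passes only in rows, so rows that repeat a pose let the fingers close. It gives the time, the measured TCP pose, the force, the opening and the grip force at its end, in the units of the state.
- bot.state(): the state, without advancing time (a new reading comes with each control period).
- read_camera(name): name is "scene" or "top" or "wrist"; returns a dict with "color" (420x560x3 uint8, red, green, blue), "K" (3x3 intrinsics, pixels), "k1" (the pictures are not rectified: a ray, as slopes to the right and down, at radius r is drawn at 1 + k1 r^2 times it, then the intrinsics apply), "origin" and "rotation" of the camera in the world; the wrist camera has in their place "T_tool_cam" (4x4, takes a point from camera to tool coordinates, whose origin is the TCP and whose axes are the flange's). Camera axes: x right, y down, z forward; pixel columns grow to the right and rows downward; lengths in m; the calibration is good to about 2 mm. A picture is of the moment at which its call begins: read the wrist's pose just before it. There is no depth.
- order.close_job(): hands the job in; it is judged then, once.
The state is a dict: "time": time; "qpos": joint angles; "joint_velocities": joint speeds; "effort": joint torques, N m; "ee_pos": TCP position; "orientation": TCP orientation; "force": force on the tool from outside, world axes, zero at the start; "ft_torque": the same for the moment, N m; "grip_width": opening from 0.0 (shut) to 1.0 (fully open); "finger_force": force on a finger pad.
Only numpy, scipy, OpenCV 4.12 (cv2) and the standard library are available. Lean on these libraries where they do the work, as an engineer would, in place of code of your own. Each camera call takes 0.05 s, during which the arm holds its last target. There are 200 camera calls.

TASK

I want to look at the connector under the taller of the two drives standing in the desktop drive dock: first push the power toggle in front of that drive back to off, leaving the other drive's bay switched on and its drive in place, and only then lift the tall drive straight up out of its slot. Finish while holding it in the gripper over the dock, upright and still, with at least 3 cm of clear air between its lower edge and the dock's top; do not put it down, and leave the small things round the dock where they are.

Things in the scene. Friction and masses are not known exactly. Their poses are not given: they have to be found in the camera images.
- dock: two-bay drive dock, fixed: black, aluminium sides, 217 mm deep (x), 150 mm wide (y). Origin under it on the desk; +x from its front (toggles) to its rear, +y to its left. Front apron x = -108 to -25 mm, top 39 mm above the desk; main block x = -28 to +108 mm, top 66 mm up. Each slot is 104 mm (x) by 28 mm (y), floor 35 mm above the desk. It stands in various places, turned up to 0.3 rad
- slot_left (a point): centre of the left bay's slot mouth, at dock x = +40, y = +35 mm, 65 mm above the desk
- slot_right (a point): centre of the right bay's slot mouth, at dock x = +40, y = -35 mm, 65 mm above the desk
- drive_tall: bare metal disk drive upright in the left or the right slot (it changes): 102 mm along its x, 26 mm thick along its y, 147 mm high, loose, 0.4 to 0.7 kg. Origin at the centre of its lower edge (connector side), z up; it stands on the slot floor, so its top is 182 mm above the desk. Grip it across the 26 mm thickness near the top; it lifts straight out with 1 mm play on each side
- drive_short: the short drive: slim drive in a grey open sled, same 102 x 26 mm footprint, 105 mm high, in the other slot; origin at the centre of its underside, z up. It stays where it is
- toggle_left (a joint): power toggle of the left bay: 0 rad = off, leaning 0.4 rad back towards the drives (dock +x); 0.8 = on, leaning 0.4 rad to the front (dock -x). Starts on. It snaps over its middle (0.4) to the nearer end and stays there; 3 to 5 N at the paddle moves it. Pivot at dock x = -75, y = +35 mm, 40 mm above the desk; lever 35 mm long, with a flat paddle 14 mm wide (y), 7 mm thick
- toggle_right (a joint): power toggle of the right bay, pivot at dock y = -35 mm, else the same as the left: 0 = off, back; 0.8 = on, front. Starts on
- toggle_left_tip (a point): free end of the left bay's toggle lever
- toggle_right_tip (a point): free end of the right bay's toggle lever
- usb_hub: black bar-shaped hub, 24 x 72 x 11 mm, lying left of the dock; origin under its centre. A bystander
- eraser: eraser, 22 x 44 x 13 mm, lying left of the dock's front; origin under its centre. A bystander
- sticky_notes: block of sticky notes, 76 x 76 x 18 mm, lying right of the dock; origin under its centre. A bystander
There are look-alikes about, which are no part of the job. Leave any orange look-alike of the drive_short alone.

How it is judged (in metres and radians):
On the way:
1. the tall drive's own bay is switched off and the other left on while the tall drive still stands in its slot (((y of drive_short in the frame of dock below 0 m and value of joint toggle_left below 0.12 rad and value of joint toggle_right above 0.65 rad) or (y of drive_short in the frame of dock above 0 m and value of joint toggle_right below 0.12 rad and value of joint toggle_left above 0.65 rad)) and z of drive_tall in the frame of dock below 0.04 m), for 0.2 s.
At the end, for the whole second after the job is handed in: Tall drive held by the fingers alone over the dock (centres within 120 mm), lower edge 30 mm or more above the dock's top (96 mm above the desk), upright within 0.09 rad, under 20 mm/s and 0.12 rad/s; its toggle off (< 0.12 rad), the other on (> 0.65), the short drive still in its slot (((y of drive_short in the frame of dock below 0 m and value of joint toggle_left below 0.12 rad and value of joint toggle_right above 0.65 rad) or (y of drive_short in the frame of dock above 0 m and value of joint toggle_right below 0.12 rad and value of joint toggle_left above 0.65 rad)) and z of drive_tall in the frame of dock above 0.096 m and horizontal distance between drive_tall and dock below 0.12 m and angle between drive_tall's own z axis and vertical below 0.09 rad and linear speed of drive_tall below 0.02 m/s and angular speed of drive_tall below 0.12 rad/s and contact force between drive_tall and the fingers above 2 N and contact force between drive_tall and dock below 0.05 N and contact force between drive_tall and drive_short below 0.05 N and z of drive_short in the frame of dock below 0.04 m and angle between drive_short's own z axis and vertical below 0.12 rad); the arm keeps its last pose, push and grip.
It fails at once if the tall drive is raised from its slot floor by more than 8 mm while its bay is still on (z of drive_tall in the frame of dock above 0.043 m and ((y of drive_short in the frame of dock below 0 m and value of joint toggle_left above 0.4 rad) or (y of drive_short in the frame of dock above 0 m and value of joint toggle_right above 0.4 rad))).
It fails at once if the other drive's bay is switched off ((y of drive_short in the frame of dock below 0 m and value of joint toggle_right below 0.4 rad) or (y of drive_short in the frame of dock above 0 m and value of joint toggle_left below 0.4 rad)).
It fails at once if the short drive is moved by more than 15 mm (distance of drive_short from where it was at the start of the episode above 0.015 m).
It fails at once if the tall drive is tipped by more than 0.35 rad (angle between drive_tall's own z axis and vertical above 0.35 rad).
It fails at once if a thing lying round the dock is shoved by more than 30 mm (distance of any of usb_hub, eraser, sticky_notes from where it was at the start of the episode above 0.03 m).
It also fails if it takes over 42 s, if anything falls off the work surface, if the arm or the gripper's body presses on something with over 40 N, if the wrist force passes 120 N, or if a joint passes its speed limit or range.

## Working session

There is one attempt and no reset: what is moved stays moved. The work goes in short steps, Python scripts to look and compute and a tool call to move; the robot and the scene stay as the last step left them, time stands still between calls to the robot, and variables do not carry over. Pictures are saved under pics/ and viewed, at most 10 in all, crops included, and the job is handed in when it is done.

Besides the shell and the picture viewer there is one more tool, called after "Call:" as name(argument=value, ...), one argument or row to a line, values as JSON. jog_arm: Moves the arm, as the interface text tells. Its arguments: {"type":"object","properties":{"targets":{"type":"array","items":{"type":"array"}},"gripper":{"type":"number"},"force":{"type":"number"}},"required":["targets"]}

```bash
mkdir -p pics
cat > h.py <<'E'
import numpy as np, cv2
from plant import bot, read_camera, order
def snap(n,f):
    c=read_camera(n); cv2.imwrite('pics/'+f,c['color'][:,:,::-1]); return c
def ray(c,u,v):
    K=c['K']; d=np.array([[[u,v]]],float)
    p=cv2.undistortPoints(d,np.array(K),np.array([c['k1'],0,0,0,0.]))[0,0] 
    r=np.array(c['rotation'])@[p[0],p[1],1]; return np.array(c['origin']),r
def onz(c,u,v,z):
    o,r=ray(c,u,v); return o+r*(z-o[2])/r[2]
def proj(c,P):
    R=np.array(c['rotation']); P=np.atleast_2d(P).astype(float)
    rv=cv2.Rodrigues(R.T)[0]; t=-R.T@np.array(c['origin'])
    return cv2.projectPoints(P,rv,t,np.array(c['K']),np.array([c['k1'],0,0,0,0.]))[0][:,0]
E
python3 - <<'E'
from h import *
for n in('scene','top'):
    c=snap(n,n+'1.png'); print(n,c['origin'],c['rotation'],c['K'],c['k1'])
s=bot.state();print(s['ee_pos'],s['orientation'],bot.grip_depth)
E
```

```text
scene [0.13955727 0.82067078 0.61979702] [[-8.97139744e-01 -2.26788317e-01  3.79087508e-01]
 [-4.41746089e-01  4.62174310e-01 -7.68931271e-01]
 [-8.19878457e-04 -8.57299228e-01 -5.14817795e-01]] [[482.75459896   0.         278.05904264]
 [  0.         482.75459896 211.09703908]
 [  0.           0.           1.        ]] -0.04392783039836973
top [0.37718733 0.04533239 0.99587153] [[ 0.02769477 -0.99148209  0.12726452]
 [-0.99942447 -0.02995905 -0.01591192]
 [ 0.01958911 -0.1267506  -0.99174117]] [[543.84734311   0.         278.50247157]
 [  0.         543.84734311 204.12440953]
 [  0.           0.           1.        ]] -0.19077070525312573
[ 0.16395882 -0.52468472  0.23079706] [[ 9.54517530e-01  2.98154708e-01 -2.33522487e-04]
 [ 2.98154788e-01 -9.54516985e-01  1.02397676e-03]
 [ 8.24023104e-05 -1.04702961e-03 -9.99999448e-01]] -0.0187
```

View pics/scene1.png

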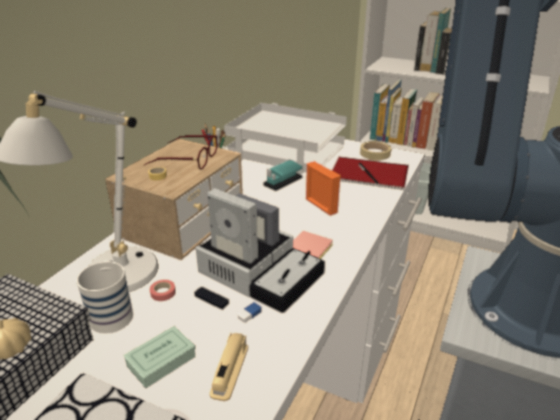

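View pics/top1.png

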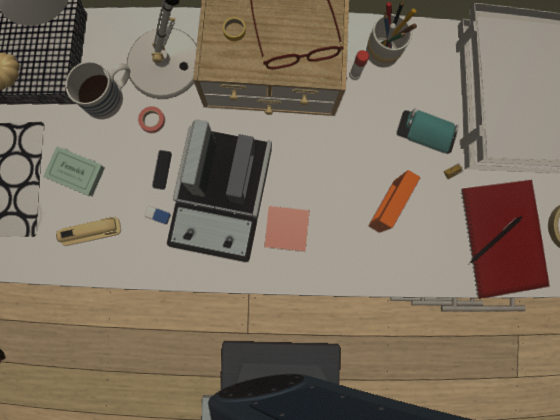

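The scene picture shows the tall drive around (232,225) and the short one behind it at (265,215), with the toggles at about (285,278) and (308,258). In the top picture the dock spans (167,122) to (271,260), the tall drive is in the left slot at (197,158), and the toggles are at (188,235) and (230,241). I'll enlarge both for exact corners.

Run:
```python
import cv2
t=cv2.imread('pics/top1.png')[110:270,155:285]; s=cv2.imread('pics/scene1.png')[180:310,190:335]
cv2.imwrite('pics/tc.png',cv2.convertScaleAbs(cv2.resize(t,None,fx=3.7,fy=3.7,interpolation=cv2.INTER_CUBIC),alpha=1.5,beta=20))
cv2.imwrite('pics/sc.png',cv2.convertScaleAbs(cv2.resize(s,None,fx=4.5,fy=4.5,interpolation=cv2.INTER_CUBIC),alpha=1.2,beta=10))
```

```text
(no output)
```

View pics/tc.png

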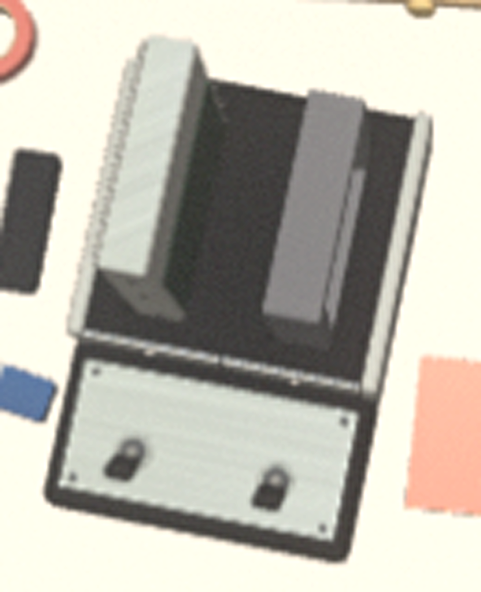

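View pics/sc.png

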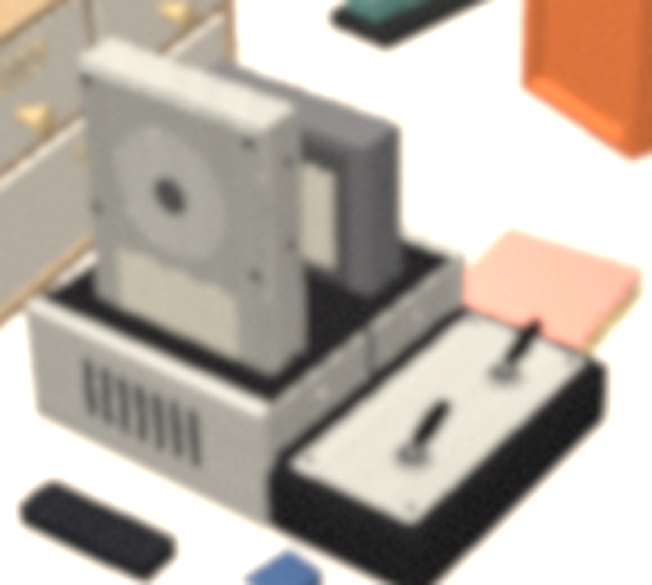

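The top crop gives these tall-drive top corners: (102,268), (147,38), (193,42), (152,277). It also gives the block front corners (75,330) and (375,395), and the toggle bases (133,445) and (280,475). The scene crop shows the drive top's front-left corner at (270,125), the toggle pivots at (413,452) and (507,372), and the tips at (440,405) and (537,325), so both are leaning to the front. Next I fit the dock pose.

```bash
cat > fit.py <<'E'
from h import *
from scipy.optimize import least_squares
T=[((102,268),(-.011,.048,.182)),((147,38),(.091,.048,.182)),((193,42),(.091,.022,.182)),((152,277),(-.011,.022,.182)),
((75,330),(-.028,.075,.066)),((375,395),(-.028,-.075,.066)),((425,115),(.108,-.075,.066))]
S=[((270,125),(-.011,.048,.182)),((303,98),(-.011,.022,.182)),((83,62),(.091,.048,.182)),((110,38),(.091,.022,.182)),((270,410),(-.028,.075,.066)),
((413,452),(-.075,.035,.040)),((507,372),(-.075,-.035,.040))]
ct=read_camera('top');cs=read_camera('scene')
def pose(p,P):
    c,s=np.cos(p[2]),np.sin(p[2]);P=np.atleast_2d(P); return np.c_[p[0]+c*P[:,0]-s*P[:,1],p[1]+s*P[:,0]+c*P[:,1],P[:,2]]
dat=[(ct,np.array([(u/3.7-.36+155,v/3.7-.36+110) for (u,v),_ in T]),np.array([P for _,P in T])),
(cs,np.array([(u/4.5-.39+190,v/4.5-.39+180) for (u,v),_ in S]),np.array([P for _,P in S]))]
f=lambda p,D:np.concatenate([(proj(c,pose(p,P))-q).ravel() for c,q,P in D])
for D in(dat,dat[:1],dat[1:]):
    r=least_squares(f,[.4,.1,-.2],args=(D,),loss='soft_l1');print(r.x.round(4));print(f(r.x,D).reshape(-1,2).round(1).tolist())
E
python3 fit.py
```

```text
[ 0.5148  0.134  -0.1553]
[[-2.3, -0.3], [-0.6, -1.8], [3.3, -0.0], [0.8, 0.4], [-1.4, 0.9], [2.5, -0.7], [3.5, -0.9], [-0.6, 1.7], [0.9, 1.7], [-1.8, -0.2], [1.4, -0.3], [-0.4, 1.3], [1.1, 1.0], [0.3, 0.3]]
[ 0.5142  0.1353 -0.1607]
[[-3.1, -0.1], [-1.1, -1.6], [2.8, 0.3], [-0.0, 0.6], [-2.2, 0.9], [1.6, -0.3], [3.0, -0.3]]
[ 0.5168  0.1319 -0.1448]
[[-0.7, 0.9], [0.6, 0.9], [-2.2, -0.7], [0.9, -0.8], [-0.3, 0.4], [1.1, -0.1], [-0.1, -0.8]]
```

```bash
cat >> h.py <<'E'
D=np.array([.5148,.134,-.1553])
def go(dx,dy,z,yaw=None):
    s=bot.state(); R=np.array(s['orientation']); p=np.array(s['ee_pos']); c,q=np.cos(D[2]),np.sin(D[2])
    t=np.array([D[0]+c*dx-q*dy,D[1]+q*dx+c*dy,z]); y=np.degrees(np.arctan2(R[1,0],R[0,0]))
    print('target',t.round(4),'shift',(R.T@(t-p)).round(4),'turn',round(y-np.degrees(D[2]),2),'t',s['time'],'F',np.round(s['force'],1))
E
python3 -c "
from h import *
go(-.14,.035,.25)"
```

```text
target [0.3819 0.1902 0.25  ] shift [ 0.4212 -0.6175 -0.0186] turn 26.25 t 0.2 F [ 0.2 -0.  -0.2]
```

Call:
jog_arm(
  targets=[
    [[0.03, -0.045, -0.002], 2],
    [[0.06, -0.09, -0.004], 4],
    [[0.09, -0.135, -0.006], 6],
    [[0.12, -0.18, -0.008], 8],
    [[0.15, -0.225, -0.01], 10],
    [[0.18, -0.27, -0.012], 12],
    [[0.21, -0.315, -0.014], 14],
    [[0.24, -0.36, -0.016], 16],
    [[0.27, -0.405, -0.018], 18],
    [[0.3, -0.45, -0.019], 20],
    [[0.33, -0.49, -0.019], 22],
    [[0.36, -0.53, -0.019], 24],
  ],
  gripper=-1,
)

```text
time: 1.7
ee_pos: [0.3498, 0.0902, 0.2505]
orientation: [[0.993, -0.116, 0.001], [-0.116, -0.993, 0.0], [0.001, -0.0, -1.0]]
force: [0.8, -1.6, 0.5]
grip_width: 0.001
finger_force: 0.0
```

```bash
python3 -c "
from h import *
go(-.14,.035,.25)"
```

```text
target [0.3819 0.1902 0.25  ] shift [ 0.0202 -0.1031  0.0005] turn 2.21 t 1.7 F [ 0.8 -1.6  0.5]
```

Call:
jog_arm(
  targets=[
    [[0.007, -0.035, 0], 0.8],
    [[0.014, -0.07, 0], 1.5],
    [[0.02, -0.103, 0], 2.2],
    [[0.02, -0.103, 0], 2.2],
  ],
)

```text
time: 2.2
ee_pos: [0.3815, 0.1896, 0.25]
orientation: [[0.988, -0.152, -0.0], [-0.152, -0.988, -0.0], [-0.0, 0.0, -1.0]]
force: [-0.0, -0.3, -0.3]
grip_width: 0.0
finger_force: 0.0
```

Run:
```python
from h import *
s=bot.state()
c=snap('wrist','w1.png');T=np.array(c['T_tool_cam']);R=np.array(s['orientation'])
c['rotation']=R@T[:3,:3];c['origin']=np.array(s['ee_pos'])+R@T[:3,3]
np.savez('w1.npz',**{k:c[k] for k in('K','k1','origin','rotation')})
print(c['origin'],c['rotation'].round(2),s['ee_pos'])
from fit import pose
print(proj(c,pose(D,[[-.0886,.035,.072],[-.0886,-.035,.072],[-.075,.035,.04],[-.011,.048,.182],[-.011,.022,.182],[.091,.048,.182],[.091,.022,.182]])).round(0).tolist())
go(-.14,.035,.25)
```

```text
[0.44750237 0.17966418 0.39302945] [[-0.15 -0.95 -0.26]
 [-0.99  0.15  0.04]
 [ 0.    0.26 -0.97]] [0.38154269 0.18956957 0.25004955]
[ 0.5148  0.134  -0.1553]
[[-2.3, -0.3], [-0.6, -1.8], [3.3, -0.0], [0.8, 0.4], [-1.4, 0.9], [2.5, -0.7], [3.5, -0.9], [-0.6, 1.7], [0.9, 1.7], [-1.8, -0.2], [1.4, -0.3], [-0.4, 1.3], [1.1, 1.0], [0.3, 0.3]]
[ 0.5142  0.1353 -0.1607]
[[-3.1, -0.1], [-1.1, -1.6], [2.8, 0.3], [-0.0, 0.6], [-2.2, 0.9], [1.6, -0.3], [3.0, -0.3]]
[ 0.5168  0.1319 -0.1448]
[[-0.7, 0.9], [0.6, 0.9], [-2.2, -0.7], [0.9, -0.8], [-0.3, 0.4], [1.1, -0.1], [-0.1, -0.8]]
[[283.0, 144.0], [347.0, 144.0], [283.0, 131.0], [263.0, 28.0], [303.0, 28.0], [259.0, -189.0], [308.0, -189.0]]
target [0.3819 0.1902 0.25  ] shift [ 0.0004 -0.0026  0.0001] turn 0.05 t 2.35 F [-0.3 -0.3 -1.2]
```

View pics/w1.png

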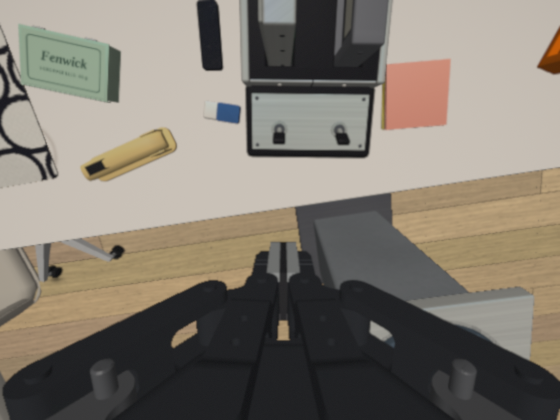

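The wrist picture shows the left toggle at about (279,135) and the right at (342,133). The drive's front top edge runs from 262 to 296, and the fingertip is at (283,243). The pose is off by a few mm from the fit, so I'll enlarge this to refine it.

Run:
```python
import cv2
t=cv2.imread('pics/w1.png')[0:170,225:405]
cv2.imwrite('pics/w1c.png',cv2.convertScaleAbs(cv2.resize(t,None,fx=3.5,fy=3.5,interpolation=cv2.INTER_CUBIC),alpha=1.6,beta=20))
from h import *
c=dict(np.load('w1.npz'));print(c['k1'],c['K'][0]); print(proj(c,[.3815,.1896,.25]))
```

```text
0.01412294452589092 [290.24955584   0.         282.87456248]
[[283.10770912 258.41539085]]
```

View pics/w1c.png

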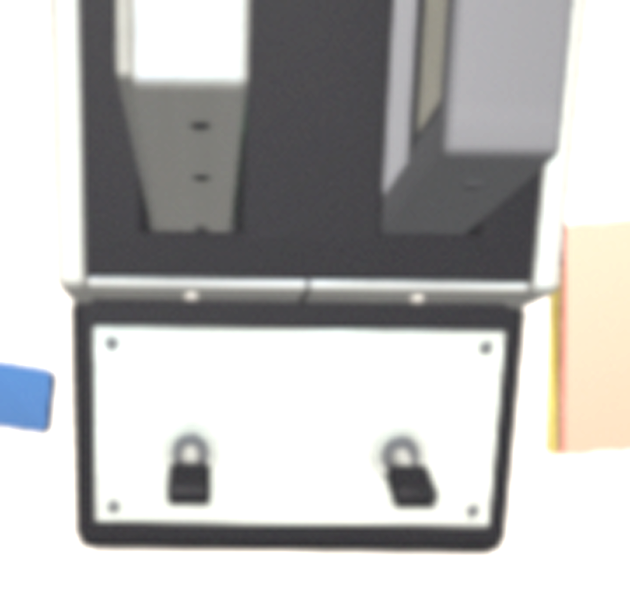

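The wrist crop shows the drive's front top corners at (118,78) and (248,85), its slot-mouth corners at (147,232) and (238,232), and the pivots at (190,447) and (400,450). I'll refit with this view added.

```bash
cat >> fit.py <<'E'
print('---')
cw=dict(np.load('w1.npz'))
W=[((118,78),(-.011,.048,.182)),((248,85),(-.011,.022,.182)),((147,232),(-.011,.048,.066)),((238,232),(-.011,.022,.066)),((190,447),(-.075,.035,.041)),((400,450),(-.075,-.035,.041)),((68,285),(-.028,.075,.066)),((555,290),(-.028,-.075,.066))]
w=(cw,np.array([(u/3.5-.36+225,v/3.5-.36) for (u,v),_ in W]),np.array([P for _,P in W]))
for D in([w],dat[:1]+[w],dat+[w]):
    r=least_squares(f,[.4,.1,-.2],args=(D,),loss='soft_l1');print(r.x.round(4));print(f(r.x,D).reshape(-1,2).round(1)[-8:].tolist())
E
python3 fit.py | sed -n '/---/,$p'
```

```text
---
[ 0.5174  0.1371 -0.1633]
[[-1.4, 1.3], [2.1, -0.1], [0.1, -2.8], [-0.6, -2.4], [0.2, 1.0], [0.1, 0.8], [-3.3, -0.3], [1.7, 0.0]]
[ 0.5167  0.1367 -0.1664]
[[-0.7, 2.3], [2.7, 1.0], [0.5, -2.2], [-0.2, -1.8], [0.4, 1.5], [0.3, 1.5], [-2.9, 0.2], [2.0, 0.9]]
[ 0.5164  0.1364 -0.1644]
[[-0.0, 2.9], [3.4, 1.5], [0.9, -1.8], [0.3, -1.4], [0.9, 1.8], [0.8, 1.7], [-2.4, 0.6], [2.4, 1.1]]
```

```bash
sed -i 's/^D=.*/D=np.array([.517,.1368,-.165])/' h.py; python3 -c "
from h import *
go(-.135,.035,.060);go(-.079,.035,.060)"
```

```text
target [0.3896 0.1935 0.06  ] shift [ 0.0074 -0.0072  0.1903] turn 0.56 t 2.45 F [-0.5  0.2  0. ]
target [0.4448 0.1843 0.06  ] shift [ 0.0633 -0.0067  0.1903] turn 0.56 t 2.45 F [-0.5  0.2  0. ]
```

Call:
jog_arm(
  targets=[
    [[0.002, -0.002, 0.04], 0.5],
    [[0.004, -0.004, 0.08], 0.5],
    [[0.007, -0.006, 0.12], 0.5],
    [[0.007, -0.007, 0.155], 0.5],
    [[0.007, -0.007, 0.18], 0.5],
    [[0.007, -0.007, 0.19], 0.5],
    [[0.007, -0.007, 0.19], 0.5],
    [[0.007, -0.007, 0.19], 0.5],
  ],
)

```text
time: 3.45
ee_pos: [0.39, 0.1942, 0.0612]
orientation: [[0.987, -0.163, 0.002], [-0.163, -0.987, 0.001], [0.001, -0.001, -1.0]]
force: [0.8, 0.4, -0.3]
grip_width: -0.004
finger_force: 0.0
```

```bash
python3 -c "
from h import *
print(bot.state()['ee_pos']);go(-.079,.035,.060)"
```

```text
[0.38996829 0.19419997 0.06122567]
target [0.4448 0.1843 0.06  ] shift [0.0557 0.0008 0.0013] turn 0.09 t 3.45 F [ 0.8  0.4 -0.3]
```

Push to about 54 mm in small steps.

Call:
jog_arm(
  targets=[
    [[0.015, 0, 0.001], 0],
    [[0.024, 0, 0.001], 0],
    [[0.03, 0, 0.001], 0],
    [[0.036, 0, 0.001], 0],
    [[0.041, 0, 0.001], 0],
    [[0.046, 0, 0.001], 0],
    [[0.05, 0, 0.001], 0],
    [[0.054, 0, 0.001], 0],
    [[0.054, 0, 0.001], 0],
    [[0.054, 0, 0.001], 0],
  ],
)

```text
time: 4.7
ee_pos: [0.4427, 0.1853, 0.0593]
orientation: [[0.987, -0.162, 0.0], [-0.162, -0.987, 0.0], [0.0, -0.0, -1.0]]
force: [0.2, 0.2, 0.4]
grip_width: 0.004
finger_force: 0.0
```

Run:
```python
from h import *
print(bot.state()['force'])
go(-.135,.035,.06)
c=read_camera('scene')['color'][220:300,240:350,::-1]
cv2.imwrite('pics/s2.png',cv2.resize(c,None,fx=5,fy=5,interpolation=cv2.INTER_CUBIC))
```

```text
[0.23498812 0.16045109 0.38928664]
target [0.3896 0.1935 0.06  ] shift [-0.0537  0.0006 -0.0007] turn 0.11 t 4.7 F [0.2 0.2 0.4]
```

View pics/s2.png

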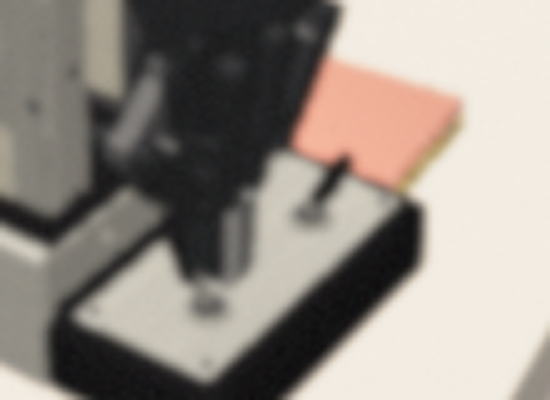

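The fingers stand at the left toggle, which now leans back, at about (190,270). The right toggle still leans forward at (345,160). I'll back off and rise, then check.

Call:
jog_arm(
  targets=[
    [[-0.015, 0, 0], 0],
    [[-0.03, 0, -0.02], 0],
    [[-0.03, 0, -0.06], 0],
    [[-0.03, 0, -0.11], 0],
    [[-0.03, 0, -0.16], 0],
    [[-0.03, 0, -0.2], 0],
    [[-0.03, 0, -0.2], 0],
    [[-0.03, 0, -0.2], 0],
  ],
  gripper=0.6,
)

```text
time: 5.75
ee_pos: [0.4121, 0.1901, 0.2583]
orientation: [[0.987, -0.162, -0.001], [-0.162, -0.987, -0.0], [-0.001, 0.001, -1.0]]
force: [1.0, -0.1, -0.0]
grip_width: 0.798
finger_force: 0.0
```

Run:
```python
from h import *
c=read_camera('scene')['color'][180:310,190:335,::-1]
cv2.imwrite('pics/s3.png',cv2.resize(c,None,fx=4.5,fy=4.5,interpolation=cv2.INTER_CUBIC))
go(.04,.035,.25);go(.04,.035,.148)
```

```text
target [0.5622 0.1648 0.25  ] shift [0.1522 0.0006 0.0077] turn 0.12 t 5.8 F [ 0.9  0.3 -0.3]
target [0.5622 0.1648 0.148 ] shift [0.1524 0.0005 0.1097] turn 0.12 t 5.8 F [ 0.9  0.3 -0.3]
```

View pics/s3.png

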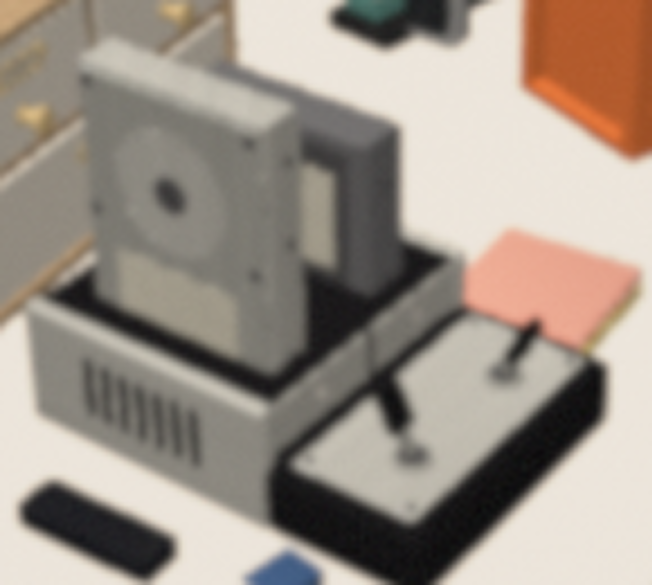

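The left toggle now leans back at (390,400), so it is off. The right one is still on, and the drives have not moved. Next I go over the drive and down.

Call:
jog_arm(
  targets=[
    [[0.04, 0, 0], 0],
    [[0.08, 0, 0], 0],
    [[0.12, 0, 0], 0],
    [[0.145, 0, 0.0], 0],
    [[0.152, 0, 0.02], 0],
    [[0.152, 0.0005, 0.05], 0],
    [[0.152, 0.0005, 0.08], 0],
    [[0.152, 0.0005, 0.1], 0],
    [[0.152, 0.0005, 0.113], 0],
    [[0.152, 0.0005, 0.113], 0],
    [[0.152, 0.0005, 0.113], 0],
  ],
)

```text
time: 7.18
ee_pos: [0.5631, 0.1651, 0.1468]
orientation: [[0.987, -0.162, 0.001], [-0.162, -0.987, 0.0], [0.001, -0.0, -1.0]]
force: [0.8, 0.8, -0.1]
grip_width: 0.797
finger_force: 0.0
```

Call:
jog_arm(
  targets=[
    [[0, 0, 0], 0],
    [[0, 0, 0], 0],
    [[0, 0, 0], 0],
    [[0, 0, 0], 0],
    [[0, 0, 0], 0],
    [[0, 0, 0], 0],
    [[0, 0, 0], 0],
    [[0, 0, 0], 0],
  ],
  gripper=-1,
  force=60,
)

```text
time: 8.18
ee_pos: [0.5634, 0.1651, 0.1468]
orientation: [[0.987, -0.162, 0.001], [-0.162, -0.987, 0.0], [0.001, -0.0, -1.0]]
force: [-0.1, 0.4, 5.9]
grip_width: 0.296
finger_force: 60.4
```

Run:
```python
from h import *
s=bot.state();print(s['force'],s['ft_torque'],s['finger_force'],s['grip_width']);go(.04,.035,.145)
```

```text
[-0.05893304  0.42728436  5.89631425] [-0.04874176  0.02639594 -0.05162465] 60.41136860847473 0.2958459135298942
target [0.5622 0.1648 0.145 ] shift [-0.0011  0.0005  0.0018] turn 0.1 t 8.175 F [-0.1  0.4  5.9]
```

Gripped at 60 N with hardly any side force. Now I lift slowly.

Call:
jog_arm(
  targets=[
    [[0, 0, -0.004], 0],
    [[0, 0, -0.009], 0],
    [[0, 0, -0.015], 0],
    [[0, 0, -0.021], 0],
    [[0, 0, -0.027], 0],
    [[0, 0, -0.033], 0],
    [[0, 0, -0.039], 0],
    [[0, 0, -0.045], 0],
    [[0, 0, -0.05], 0],
    [[0, 0, -0.05], 0],
  ],
)

```text
time: 9.43
ee_pos: [0.5631, 0.165, 0.1967]
orientation: [[0.987, -0.162, 0.001], [-0.162, -0.987, 0.0], [0.001, -0.0, -1.0]]
force: [-0.8, -0.7, -7.0]
grip_width: 0.302
finger_force: 59.3
```

Call:
jog_arm(
  targets=[
    [[0, 0, -0.006], 0],
    [[0, 0, -0.013], 0],
    [[0, 0, -0.02], 0],
    [[0, 0, -0.027], 0],
    [[0, 0, -0.034], 0],
    [[0, 0, -0.04], 0],
    [[0, 0, -0.045], 0],
    [[0, 0, -0.045], 0],
    [[0, 0, -0.045], 0],
    [[0, 0, -0.045], 0],
  ],
)

```text
time: 10.68
ee_pos: [0.5629, 0.165, 0.241]
orientation: [[0.987, -0.162, -0.0], [-0.162, -0.987, -0.0], [-0.0, 0.0, -1.0]]
force: [0.2, -0.0, -7.1]
grip_width: 0.294
finger_force: 59.3
```

Run:
```python
from h import *
s=bot.state();print(s['force'],s['ft_torque'],s['finger_force'],s['grip_width'],s['ee_pos'])
c=read_camera('scene')['color'][140:310,175:350,::-1]
cv2.imwrite('pics/s4.png',cv2.resize(c,None,fx=3.5,fy=3.5,interpolation=cv2.INTER_CUBIC))
```

```text
[ 0.24131315 -0.03683316 -7.08481553] [-0.00660465 -0.04170164 -0.02884971] 59.33783948421478 0.29389274437120716 [0.56286693 0.1650135  0.24101396]
```

View pics/s4.png

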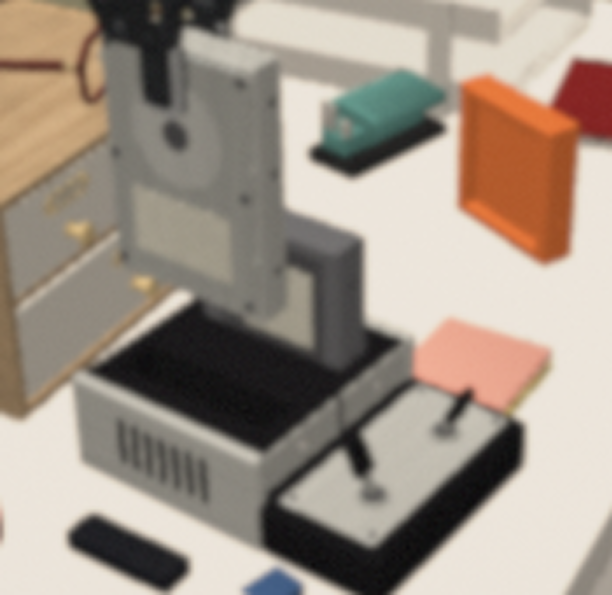

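The drive hangs upright above the dock, with its lower edge around (125,260)–(265,320). The left toggle is back, the right one is forward, and the short drive is in its slot. The lift was 94 mm, so the lower edge sits about 129 mm above the desk.

```bash
python3 -c "
from h import *
print(order.close_job())"
```

```text
the job is handed in; nothing more can be done
None
```

I switched the left bay off first, then lifted the tall drive; the gripper holds it upright over the dock with about 6 cm of clear air, the right bay is still on with its drive in place, and the job is handed in (no verdict was returned).

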